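# Strip a pellet die and set its parts on their drying stations

## Task

The pellet die was left stacked together after use and must be stripped so that it dries without rusting or seizing. Take the stack apart and set each part upright on its own drying station: the plunger with the red cap stem-down and fully home in the bored white block, the brass ring down over the thick black post, the steel sleeve down over the thin steel post, and the blue base flat in the shallow round tray. Lower the parts into place, do not drop them, and leave the vial and the glass flask standing where they are.

Things in the scene. Friction and masses are not known exactly. Their poses are not given: they have to be found in the camera images.
- die_plunger: Plunger, top of the stack, 0.14 kg: steel stem 14 mm dia, 34 long (end tapered to 8 mm), collar 32 mm dia, 6 thick, then a round grip 22 mm dia, 46 long, with a red cap. Starts with the stem in the sleeve's bore (3 mm play a side), collar on the sleeve's top. Origin: centre of the stem's tip, z up the axis; collar z 34 to 40 mm, grip z 40 to 86. Goes in the bored block.
- die_ring: Extractor ring: plain brass-coloured ring, 46 mm outside, 36 mm inside diameter, 16 mm high, 0.08 kg. Starts lying on the sleeve's top, round the plunger's collar and grip (2 mm clear of the collar). Origin: centre of its underside, z up the axis. Goes over the thick black post.
- die_sleeve: Sleeve: steel-coloured cylinder, 54 mm outside diameter, 46 mm high, about 0.45 kg; through bore 20 mm dia. Starts standing on the base, its bore loosely (2.5 mm a side) round the base's boss. Origin: centre of its underside, z up the axis. Goes over the thin steel post.
- die_base: Base, bottom of the stack, loose on the bench: blue disc 66 mm dia, 18 high, about 0.4 kg; steel boss 15 mm dia, 8 high on its middle; brass hose nozzle, up to 9 mm thick, axis 10 mm above the underside, along the base's own -x to 46 mm from the centre (keep fingers off it). Origin: centre of its underside, z up. Goes in the tray, any way round.
- bored_station: Drying station for the plunger: white round block 64 mm dia on a foot 76 mm dia, flat top 46 mm above the bench, hole 22 mm dia and 36 mm deep in its middle. The plunger's collar rests on the top, its tip then 12 mm above the bench. Fixed; origin: centre of its underside, on the bench.
- stub_post_station: Drying station for the brass ring: white round foot 76 mm dia, 12 high, with a thick black post 26 mm dia in its middle, top 34 mm above the bench (last 8 mm tapered to 12 mm dia). The ring lies on the foot, round the post. Fixed; origin: centre of its underside, on the bench.
- slim_post_station: Drying station for the steel sleeve: white round foot 76 mm dia, 12 high, with a thin steel post 12 mm dia in its middle, top 50 mm above the bench (last 8 mm tapered to 6 mm dia). The sleeve stands on the foot, the post in its bore. Fixed; origin: centre of its underside, on the bench.
- tray_station: Drying station for the blue base: shallow white round tray with a grey floor, 90 mm outside, 82 mm inside diameter, floor 5 mm and rim 8 mm above the bench. The base lies flat on the floor inside the rim; its nozzle passes above the rim. Fixed; origin: centre of its underside, on the bench.
- vial: Bystander, not to be disturbed: small clear vial with a black screw cap, 22 mm dia, 50 mm high, standing loose on the bench. Origin: centre of its underside, z up.
- flask: Bystander, not to be disturbed: conical glass flask with pale blue contents, 68 mm wide at the foot, 110 mm high, standing loose on the bench. Origin: centre of its underside, z up.
There are look-alikes about, which are no part of the job. Several things have the shape of the die_base; the one meant has the colours described above.

How it is judged:
By the outcome, as a careful person would: the job done as asked, in the order asked, and still so for the second after the job is handed in, with the robot touching nothing.
It also fails if it takes over 122 s, if anything falls off the work surface, if the arm or the gripper's body presses on something with over 40 N, if the wrist force passes 120 N, or if a joint passes its speed limit or range.

## Robot

A 7-joint arm with a two-finger parallel gripper is mounted at the origin on a cart in front of the work surface, level with it; the furniture and walls round the work are solid. World frame = base frame: x ahead of the robot, y to its left, z up, the work surface at z = 0. Lengths are in m, angles in rad, forces in N, time in s.
With the tool pointing down it reaches from about 0.425 to 0.925 m from the base axis. Payload 6.8 kg.
Tool frame: the origin (TCP) lies midway between the tips of the shut fingers; the grasp point (between the pads) lies 19 mm behind it (r.grip_point_offset is the distance from the TCP to the grasp point, in m); z points along the fingers, y is the direction in which the jaws open and shut (so a half turn about z gives the same grasp; the last joint's range is limited). The gripper opens to 85 mm and grips with 20 to 120 N. Pads are 22 mm wide; open, the fingers measure 114 mm over their backs; the gripper's body (76 mm by 85 mm) begins 54 mm behind the grasp point. The pads swing forward as they close: fully open they stand 13 mm farther back than shut.
Start: joints at [1.121, 0.477, 0.022, 1.555, -0.011, 1.109, -0.083], TCP at [0.226, -0.636, 0.231] pointing down, gripper open.
Joint ranges: [-2.96, 2.96], [-0.34, 2.1], [-1.41, 1.46], [0.24, 2.44], [-1.37, 4.51], [0.17, 1.92], [-2.96, 2.96]. Speed limits (rad/s): [2.39, 2.39, 3.14, 3.14, 3.14, 3.14, 3.14].

## Interface

Orientations are given as a rotation vector (axis times angle).
In Python, from bench import r, grab_frame, camera_params gives the robot as it stands.
- The arm moves only by the tool carry_out, never from a script. Its argument "motion" is text: rows parted by semicolons, each of 5 numbers parted by spaces: the closure, from 0 (fully open) to 1 (shut), then the shift along the tool's x, y, z in mm, then the turn about the tool's z in rad. In form: fingers dx dy dz twist; .... A call has exactly 8 rows; each row shifts and turns the commanded pose from where the row before left it, along the tool's axes as they then stand; what a row does not reach is not made up. A row lasts 1/8 s, in which the tool goes at most 62.5 mm and 10.7 degrees, less where a joint would pass 70% of its speed; a pose out of reach is approached as far as the arm can. A call with a gripper value outside its range is refused whole. The fingers move at their own pace and stop on an object; "newtons" is the grip in N (left out, the last holds). Time passes only in rows, so rows that do not move let the fingers close, or fill a call up. It gives the time, the measured TCP pose, the force and the opening at its end, in the units of the state.
- r.get_obs(): the state, without advancing time (a new reading comes with each control period).
- grab_frame(name): name is "side" or "top"; returns the picture (384x512x3 uint8, red, green, blue); there is no depth.
- camera_params(name): a dict with "fx", "fy", "cx", "cy" (pixels), "k1" (the pictures are not rectified: a ray, as slopes to the right and down, at radius r is drawn at 1 + k1 r^2 times it, then the intrinsics apply), "eye" and "attitude" of the camera in the world. Camera axes: x right, y down, z forward; pixel columns grow to the right and rows downward; lengths in m; the calibration is good to about 2 mm. A picture is of the moment at which its call begins. camera_params takes no time and is no camera call.
- r.hand_in(): hands the job in, once; it reports no verdict.
The state is a dict: "clock": time; "joints": joint angles; "qvel": joint speeds; "tau": joint torques, N m; "tcp_pos": TCP position; "orientation": TCP orientation; "contact_force": force on the tool from outside, world axes, zero at the start; "moment": the same for the moment, N m; "grip_width": finger opening in m.
Only numpy, scipy, OpenCV 4.12 (cv2) and the standard library are available. Lean on these libraries where they do the work, as an engineer would, in place of code of your own. Each camera call takes 0.05 s, during which the arm holds its last target.

## Working session

There is one attempt and no reset: what is moved stays moved. The work goes in short steps, Python scripts to look and compute and a tool call to move; the robot and the scene stay as the last step left them, time stands still between calls to the robot, and variables do not carry over. Pictures are saved under pics/ and viewed, and the job is handed in when it is done.

Besides the shell and the picture viewer there is one more tool, called after "Emit:" as name(argument=value, ...) on one line, values as JSON. carry_out: Moves the arm, as the interface text tells. Its arguments: {"type":"object","properties":{"motion":{"type":"string"},"newtons":{"type":"number"}},"required":["motion"]}

```bash
mkdir -p pics; ls
python3 - <<'E'
from bench import r, grab_frame, camera_params
import cv2
for n in("side","top"):
    im=grab_frame(n); cv2.imwrite(f"pics/{n}0.png",im[:,:,::-1]); print(n,camera_params(n))
print(r.get_obs())
print(r.grip_point_offset,[a for a in dir(r) if a[0]!='_'])
E
```

```text
pics
side {'fx': 473.50093947347176, 'fy': 473.50093947347176, 'cx': 249.66366369251105, 'cy': 191.51779544545224, 'k1': -0.07587063219450714, 'eye': array([0.43831482, 0.81850178, 0.82930155]), 'attitude': array([-0.1587051 ,  2.8385234 , -1.22654901])}
top {'fx': 387.9624658678904, 'fy': 387.9624658678904, 'cx': 254.0861261400575, 'cy': 190.07279130941413, 'k1': -0.09849504050666615, 'eye': array([0.41548825, 0.01173946, 0.93973166]), 'attitude': array([-2.13366338,  2.18900948, -0.13721172])}
{'clock': 0.1, 'joints': array([ 1.12091337,  0.4777401 ,  0.02235154,  1.55635925, -0.01149516,
        1.10930571, -0.08308059]), 'qvel': array([ 4.99932201e-05, -3.66290974e-03, -1.89216720e-03, -2.57496207e-03,
        3.55375174e-04,  4.82667387e-04, -1.12639263e-04]), 'tau': array([ 4.54956302e-03, -5.97758532e+01,  1.61379363e+00, -2.81953311e+01,
        1.28400096e-02,  5.05589240e-03, -2.19507774e-05]), 'tcp_pos': array([ 0.22603881, -0.6354531 ,  0.23040511]), 'orientation': array([-3.09421351e+00, -5.34036578e-01,  6.52176565e-04]), 'contact_force': array([-0.33735984,  0.11988432,  0.3854735 ]), 'moment': array([ 0.02679525, -0.03358319, -0.00095514]), 'grip_width': 0.08542932453077708}
0.0187 ['Unreachable', 'get_obs', 'grip_point_offset', 'hand_in']
```

View pics/side0.png

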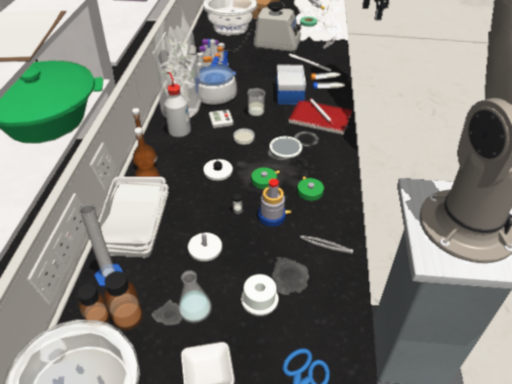

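View pics/top0.png

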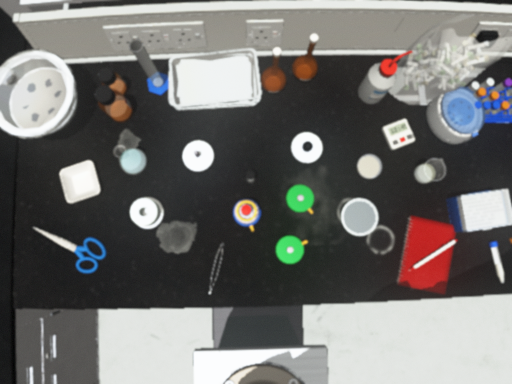

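```bash
cat > h.py <<'E'
import numpy as np, cv2
from scipy.spatial.transform import Rotation as R
from scipy.optimize import least_squares
from bench import r, grab_frame, camera_params
P={n:camera_params(n) for n in("side","top")}
def proj(n,p):
    c=P[n]; A=R.from_rotvec(c['attitude']).as_matrix()
    q=(np.atleast_2d(p)-c['eye'])@A; s=q[:,:2]/q[:,2:]
    s=s*(1+c['k1']*(s**2).sum(1,keepdims=True))
    return s*[c['fx'],c['fy']]+[c['cx'],c['cy']]
def ray(n,uv,z):
    c=P[n]; A=R.from_rotvec(c['attitude']).as_matrix()
    d=(np.array(uv,float)-[c['cx'],c['cy']])/[c['fx'],c['fy']]; s=d.copy()
    for _ in range(20): s=d/(1+c['k1']*(s@s))
    v=A@np.array([s[0],s[1],1]); t=(z-c['eye'][2])/v[2]; return c['eye']+t*v
def circ(x,y,z,rad,k=72):
    a=np.linspace(0,2*np.pi,k); return np.c_[x+rad*np.cos(a),y+rad*np.sin(a),0*a+z]
def crop(im,n,u,v,w,h,s,f,rings=()):
    o=cv2.resize(im[v:v+h,u:u+w,::-1],None,fx=s,fy=s,interpolation=cv2.INTER_CUBIC)
    for (x,y,z,rad,col) in rings:
        p=(proj(n,circ(x,y,z,rad))-[u,v]+.5)*s-.5
        cv2.polylines(o,[np.round(p*8).astype(np.int32)],True,col,1,cv2.LINE_AA,3)
    cv2.imwrite("pics/"+f,o)
E
python3 - <<'E'
from h import *
t=cv2.imread("pics/top0.png")[:,:,::-1]; s=cv2.imread("pics/side0.png")[:,:,::-1]
for nm,uv,z in(("stack",(247,211),.126),("bored",(147,212),.046),("slim",(199,155),.012),("stub",(307,147),.012),("tray",(358,216),.008),("vial",(250,177),.05),("flask",(131,160),.0)): print(nm,ray("top",uv,z).round(3))
for nm,uv,z in(("stack",(274,184),.15),("bored",(260,283),.046),("slim",(205,247),.012),("stub",(218,170),.012),("tray",(286,147),.008),("vial",(238,204),.05)): print(nm,ray("side",uv,z).round(3))
crop(t,"top",110,120,160,120,5,"t1.png"); crop(t,"top",230,120,160,120,5,"t2.png")
crop(s,"side",170,120,160,120,5,"s1.png"); crop(s,"side",170,210,160,120,5,"s2.png")
E
```

```text
stack [0.471 0.022 0.126]
bored [0.479 0.255 0.046]
slim [0.618 0.137 0.012]
stub [ 0.631 -0.127  0.012]
tray [ 0.459 -0.245  0.008]
vial [0.555 0.014 0.05 ]
flask [0.613 0.309 0.   ]
stack [0.471 0.072 0.15 ]
bored [0.482 0.255 0.046]
slim [0.616 0.147 0.012]
stub [ 0.629 -0.118  0.012]
tray [ 0.456 -0.242  0.008]
vial [0.554 0.041 0.05 ]
```

```bash
cd pics; python3 -c "
import cv2,numpy as np
" ; ls
```

```text
s1.png
s2.png
side0.png
t1.png
t2.png
top0.png
```

View pics/t1.png

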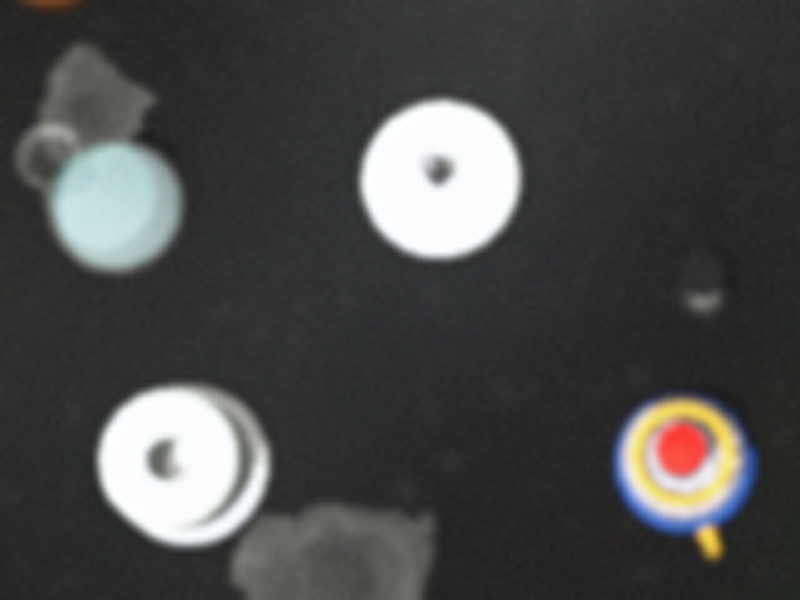

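View pics/t2.png

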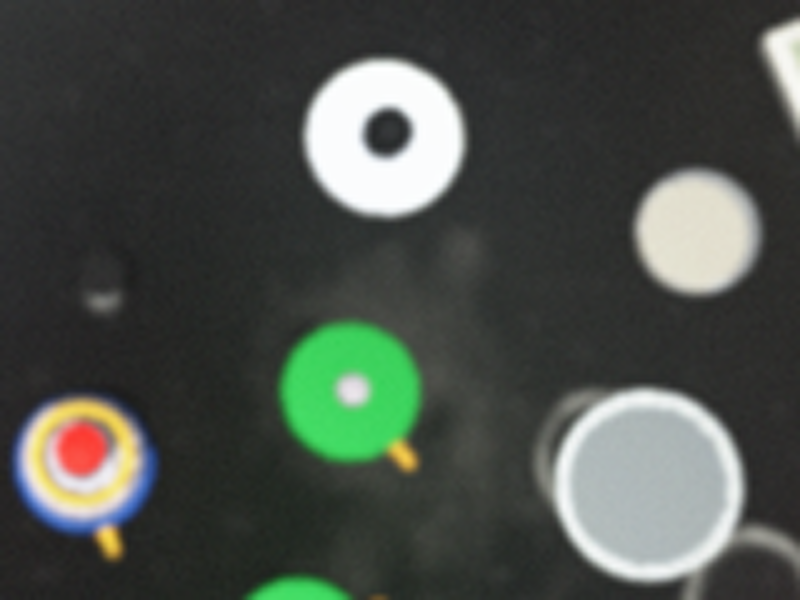

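View pics/s1.png

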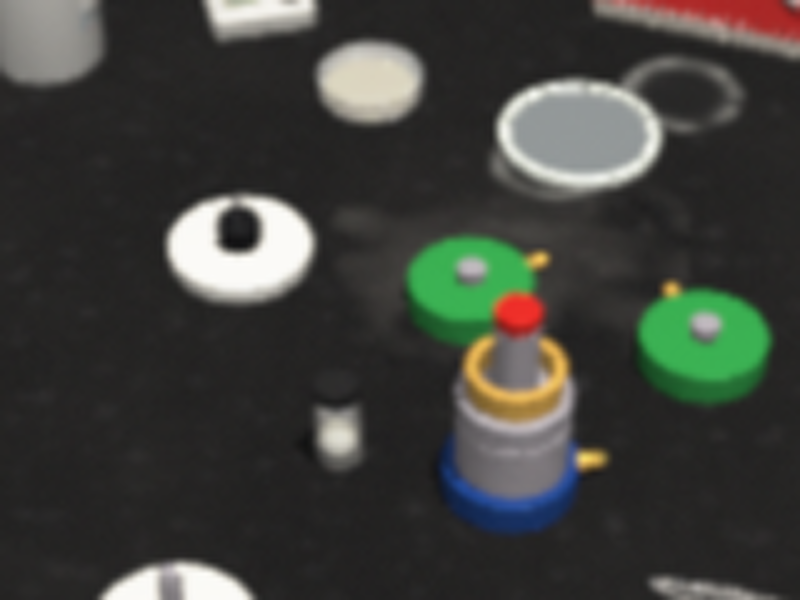

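View pics/s2.png

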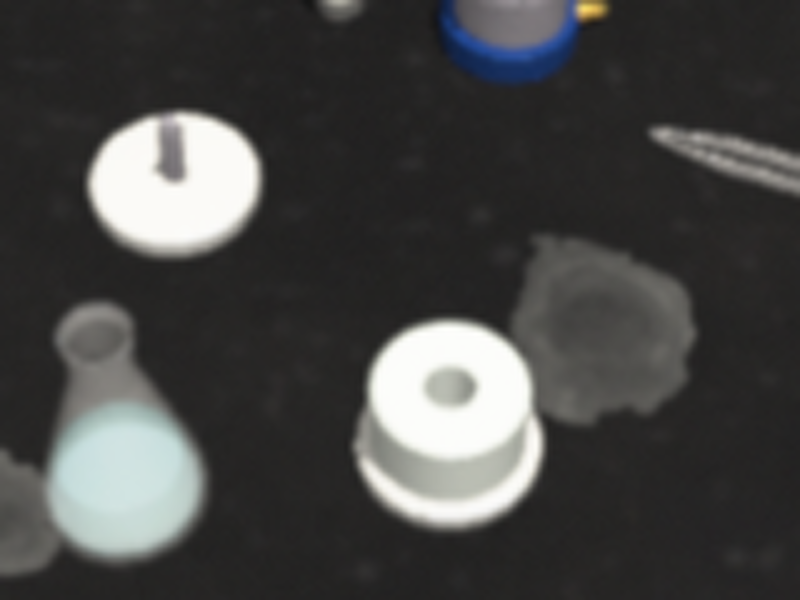

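```bash
cat >> h.py <<'E'
def mask_of(n,discs):  # convex hull of union of discs, supersampled x8
    m=np.zeros((384*4,512*4),np.uint8)
    pts=np.vstack([proj(n,circ(*d)) for d in discs]); p=((pts+.5)*4-.5)
    cv2.fillConvexPoly(m,cv2.convexHull(np.round(p).astype(np.int32)),1)
    return m
def cen_model(n,parts):
    m=0
    for d in parts: m=m|mask_of(n,d)
    ys,xs=np.nonzero(m); return np.array([xs.mean(),ys.mean()])/4+.125-.5, len(xs)/16
def cen_img(mask,seed):
    k,l,st,c=cv2.connectedComponentsWithStats(mask.astype(np.uint8)); i=l[seed[1],seed[0]]
    assert i>0; m=(l==i).astype(np.uint8)
    cs,_=cv2.findContours(m,cv2.RETR_EXTERNAL,cv2.CHAIN_APPROX_NONE); f=np.zeros_like(m); cv2.drawContours(f,cs,-1,1,-1)
    ys,xs=np.nonzero(f); return np.array([xs.mean(),ys.mean()]),len(xs)
def fit(n,mask,seed,parts,x0,y0):
    ci,ai=cen_img(mask,seed)
    f=lambda q: cen_model(n,parts(*q))[0]-ci
    q=np.array([x0,y0],float)
    for _ in range(6):
        e=f(q); h=.01; J=np.c_[(f(q+[h,0])-f(q-[h,0]))/(2*h),(f(q+[0,h])-f(q-[0,h]))/(2*h)]
        q=q-np.linalg.solve(J,e)
    return q,ai,cen_model(n,parts(*q))[1]
E
cat > loc.py <<'E'
from h import *
t=cv2.imread("pics/top0.png")[:,:,::-1].astype(int); s=cv2.imread("pics/side0.png")[:,:,::-1].astype(int)
I={"top":t,"side":s}
W={n:(I[n].min(2)>125) for n in I}
foot=lambda x,y:[[(x,y,0,.038),(x,y,.012,.038)]]
bore=lambda x,y:foot(x,y)+[[(x,y,.012,.032),(x,y,.046,.032)]]
tray=lambda x,y:[[(x,y,0,.045),(x,y,.008,.045)]]
Lt=lambda n:(I[n].min(2)>110)
for nm,parts,x,y,su,tu in(("bored",bore,.48,.255,(245,290),(138,212)),("slim",foot,.617,.14,(200,255),(190,160)),("stub",foot,.63,-.12,(210,175),(300,155)),("tray",tray,.457,-.244,(286,147),(358,216))):
    for n,sd in(("side",su),("top",tu)):
        try: print(nm,n,fit(n,W[n] if nm!="tray" else Lt(n),sd,parts,x,y))
        except Exception as e: print(nm,n,repr(e))
# cap
red={n:(I[n][:,:,0]>150)&(I[n][:,:,1]<90)&(I[n][:,:,2]<90) for n in I}
cap=lambda x,y:[[(x,y,.116,.011),(x,y,.110,.011)]]
print("cap",fit("top",red["top"],(246,209),cap,.47,.02),fit("side",red["side"],(273,183),cap,.47,.02))
blue={n:(I[n][:,:,2]>90)&(I[n][:,:,0]<70) for n in I}
for n in I:
    ys,xs=np.nonzero(blue[n]); k=(abs(xs-(247 if n=="top" else 272))<25)&(abs(ys-(212 if n=="top" else 210))<25)
    print(n,"blue",k.sum(),xs[k].min(),xs[k].max(),ys[k].min(),ys[k].max())
E
python3 loc.py
```

```text
bored side (array([0.48121872, 0.26257468]), 1214, 1261.75)
bored top (array([0.48052687, 0.26575963]), 860, 858.5625)
slim side (array([0.61847263, 0.13888127]), 765, 806.4375)
slim top (array([0.61839749, 0.1415022 ]), 813, 784.9375)
stub side (array([ 0.6320901 , -0.12912522]), 487, 520.0625)
stub top (array([ 0.63260351, -0.12665679]), 799, 776.1875)
tray side (array([ 0.45718514, -0.25094646]), 595, 570.125)
tray top (array([ 0.45655953, -0.25072693]), 1294, 1106.75)
cap (array([0.47585766, 0.02381658]), 59, 90.3125) (array([0.47401241, 0.02569994]), 58, 74.0)
top blue 60 232 260 204 226
side blue 130 259 285 208 225
```

```bash
python3 - <<'E'
from h import *
t=cv2.imread("pics/top0.png")[:,:,::-1]; s=cv2.imread("pics/side0.png")[:,:,::-1]
b=(.481,.264); sl=(.6185,.140); st=(.632,-.128); tr=(.457,-.2508); k=(.475,.024)
g=(0,200,0);m=(255,0,255)
R_=[(*b,0,.038,m),(*b,.046,.032,g),(*b,.046,.011,m),(*sl,.012,.038,m),(*sl,.05,.003,g),(*sl,.012,.006,g),(*st,.012,.038,m),(*st,.034,.006,g),(*tr,.008,.045,m),(*tr,.005,.041,g),
 (*k,0,.033,m),(*k,.018,.033,m),(*k,.064,.027,g),(*k,.08,.023,(0,0,0)),(*k,.08,.018,(0,0,0)),(*k,.116,.011,g)]
crop(t,"top",110,130,160,110,5,"o1.png",R_); crop(t,"top",230,120,160,120,5,"o2.png",R_)
crop(s,"side",170,120,160,120,5,"o3.png",R_); crop(s,"side",170,210,160,120,5,"o4.png",R_)
E
cd pics; python3 -c "
import cv2,numpy as np
a=[cv2.resize(cv2.imread(f'o{i}.png'),(800,600) if i!=1 else (800,550)) for i in(1,2,3,4)]"
```

```text
(no output)
```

View pics/o1.png

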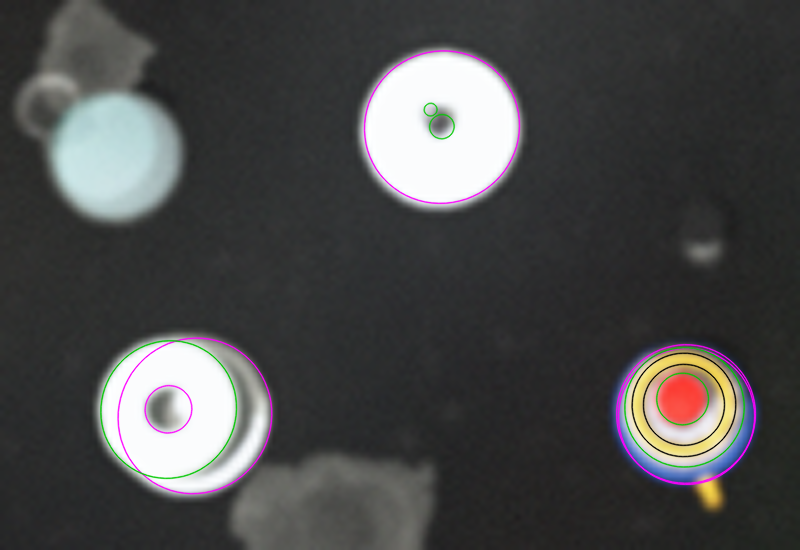

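View pics/o2.png

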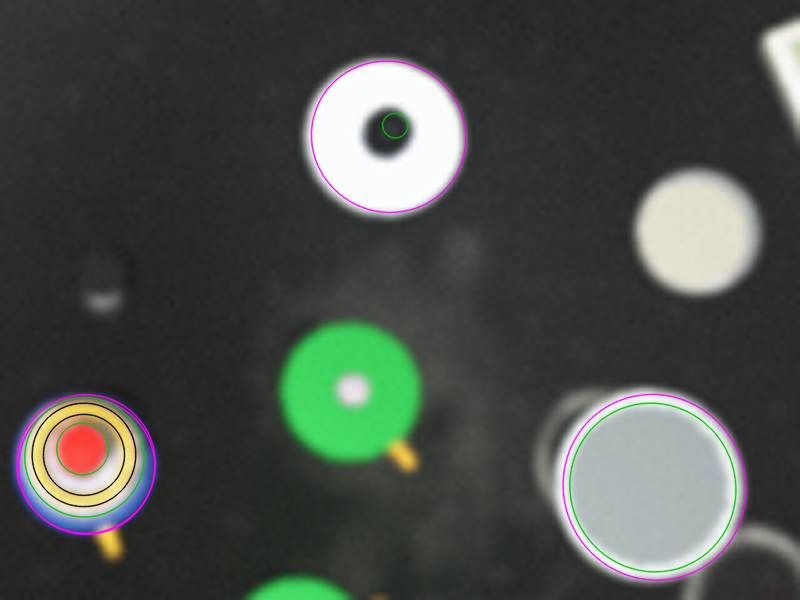

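View pics/o3.png

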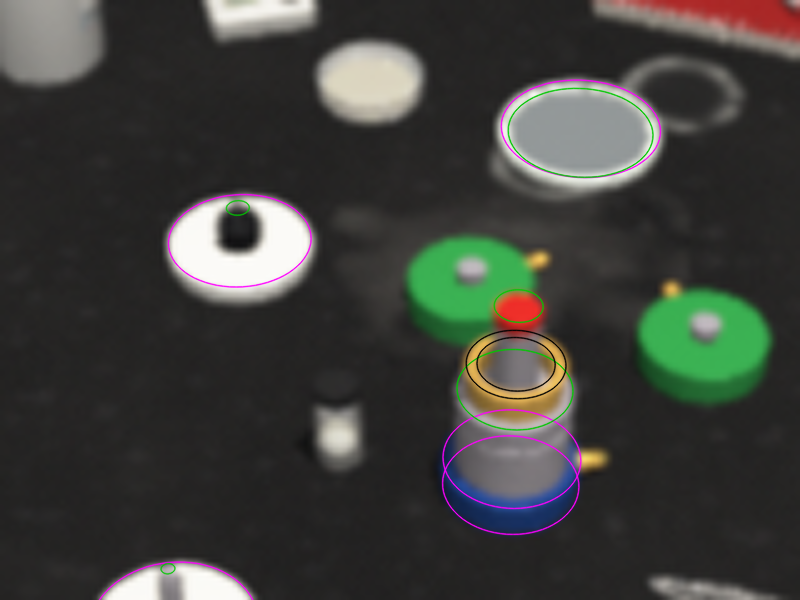

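View pics/o4.png

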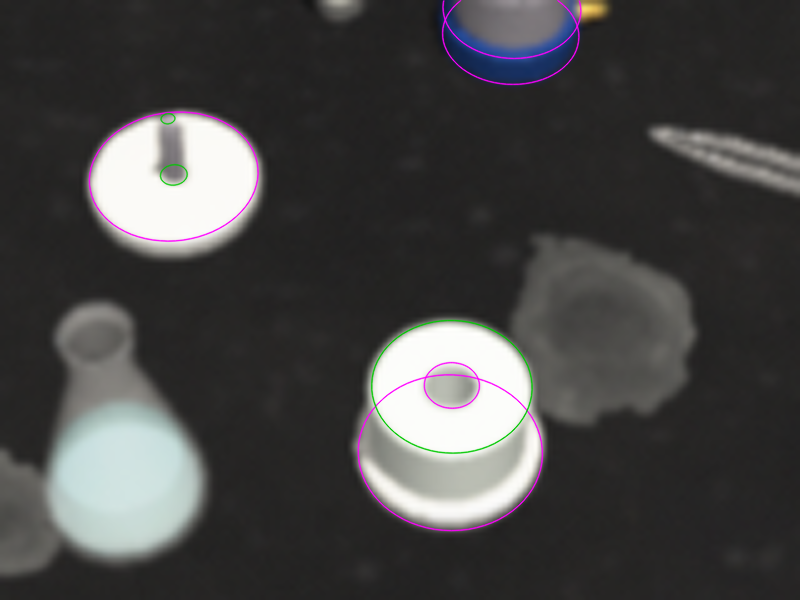

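```bash
cat >> h.py <<'E'
def delta(tgt,ydir=None):
    o=r.get_obs(); M=R.from_rotvec(o['orientation']).as_matrix()
    d=M.T@(np.array(tgt)-o['tcp_pos'])*1000
    print("tcp",o['tcp_pos'].round(4),"zax",M[:,2].round(3),"yax",M[:,1].round(3),"F",o['contact_force'].round(1),"w",round(o['grip_width'],4),"t",o['clock'])
    tw=0
    if ydir is not None:
        v=M.T@np.array([np.cos(ydir),np.sin(ydir),0]); tw=np.arctan2(v[1],v[0])-np.pi/2
        tw=(tw+np.pi/2)%np.pi-np.pi/2
    # world->tool with twist applied first
    M2=M@R.from_euler('z',tw).as_matrix()
    print("twist",round(tw,3),"shift(no twist)",d.round(1),"shift after twist",(M2.T@(np.array(tgt)-o['tcp_pos'])*1000).round(1))
E
python3 - <<'E'
from h import *
q=ray("top",(252.2,229.5),.010); k=np.array([.475,.0247]); v=q[:2]-k; print(q,v,np.linalg.norm(v),np.degrees(np.arctan2(v[1],v[0])))
q=ray("side",(288.5,211.5),.010); v=q[:2]-k; print(q,v,np.linalg.norm(v),np.degrees(np.arctan2(v[1],v[0])))
delta([.475,.0245,.20],np.arctan2(v[1],v[0])+np.pi/2)
print(ray("top",(250.3,178),.05))
E
```

```text
[0.43396154 0.01198116 0.01      ] [-0.04103846 -0.01271884] 0.04296421813182872 -162.78049099873866
[0.43530382 0.01299759 0.01      ] [-0.03969618 -0.01170241] 0.041385180860107756 -163.57451535368648
tcp [ 0.226  -0.6355  0.2304] zax [-0.001  0.002 -1.   ] yax [ 0.335 -0.942 -0.002] F [-0.3  0.1  0.4] w 0.0854 t 0.1
twist 0.055 shift(no twist) [ 455.8 -538.3   31.2] shift after twist [ 425.4 -562.6   31.2]
[0.55217803 0.01336732 0.05      ]
```

Emit:
carry_out(motion="0 35 -33 0 0.055; 0 35 -33 0 0; 0 35 -33 0 0; 0 35 -33 0 0; 0 35 -33 0 0; 0 35 -33 0 0; 0 35 -33 0 0; 0 35 -33 0 0", newtons=60)

```text
clock: 1.1
tcp_pos: [0.4182, -0.3007, 0.2311]
orientation: [-3.109, -0.449, 0.0]
contact_force: [1.0, 0.7, 0.3]
grip_width: 0.0853
```

Run:
```python
from h import *
delta([.475,.0245,.20],np.radians(-163.2+90))
```

```text
tcp [ 0.4182 -0.3007  0.2311] zax [-0.  0. -1.] yax [ 0.283 -0.959 -0.   ] F [1.  0.7 0.3] w 0.0853 t 1.1
twist -0.006 shift(no twist) [ 146.5 -295.9   31.1] shift after twist [ 148.4 -294.9   31.1]
```

Emit:
carry_out(motion="0 21 -42 4 0; 0 21 -42 4 0; 0 21 -42 4 0; 0 21 -42 4 0; 0 21 -42 4 0; 0 21 -42 4 0; 0 21 -42 4 0; 0 0 0 0 0")

```text
clock: 2.1
tcp_pos: [0.4756, 0.0253, 0.203]
orientation: [-3.106, -0.459, 0.0]
contact_force: [-0.5, -0.0, -0.3]
grip_width: 0.0858
```

Run:
```python
from h import *
delta([.475,.0245,.085],np.radians(-163.2+90))
for n in("side","top"):
    im=grab_frame(n); cv2.imwrite(f"pics/{n}1.png",im[:,:,::-1])
    c={"side":(200,100),"top":(190,150)}[n]
    crop(im,n,*c,130,110,6,f"{n}1c.png")
```

```text
tcp [0.4756 0.0253 0.203 ] zax [-0.     0.002 -1.   ] yax [ 0.289 -0.957 -0.002] F [-0.5 -0.  -0.3] w 0.0858 t 2.1
twist 0.0 shift(no twist) [ -0.9   0.8 118. ] shift after twist [ -0.9   0.8 118. ]
```

View pics/side1c.png

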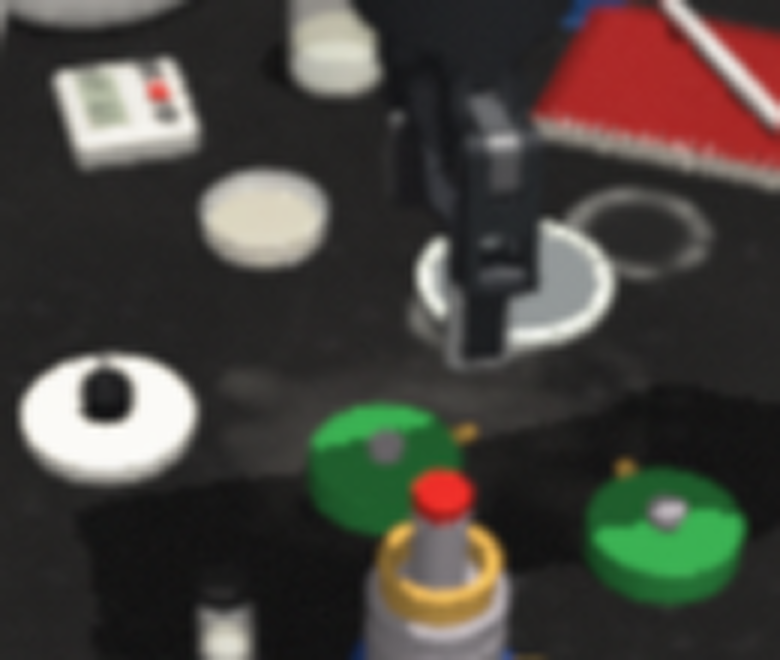

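Run:
```python
from h import *
o=r.get_obs();M=R.from_rotvec(o['orientation']).as_matrix()
for n,c in (("side",(200,100)),("top",(190,150))):
    for w in(-.0427,.0427): print(n,(proj(n,o['tcp_pos']+M@[0,w,-.013])[0]-c)*6)
```

```text
side [475.04098228 343.2264257 ]
side [423.34122114 196.99813076]
top [209.04496234 373.60847244]
top [469.699989   289.49623855]
```

View pics/top1c.png

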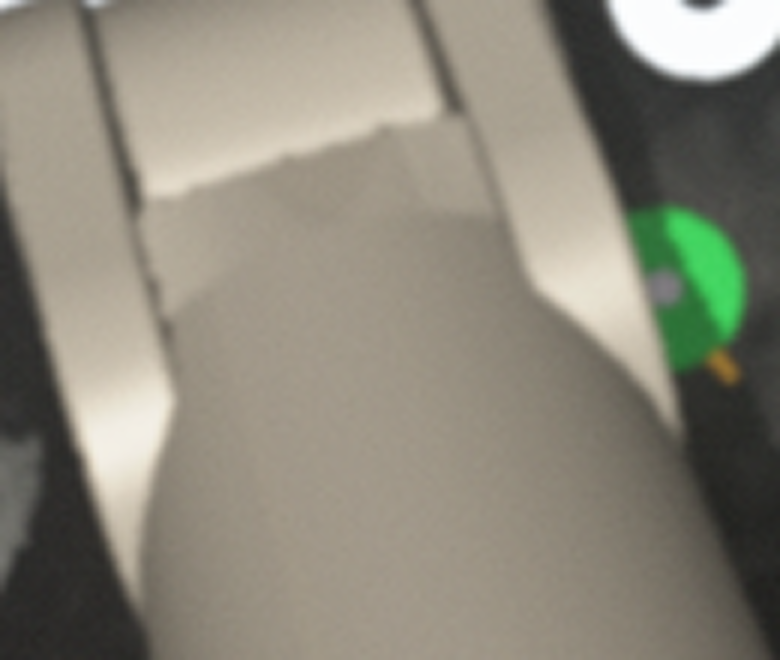

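Side view: near fingertip at crop (475,355), matching the predicted (475,343); the stack below is undisturbed. Descending on the plunger's grip.

Emit:
carry_out(motion="0 -0.9 0.8 20 0; 0 0 0 25 0; 0 0 0 25 0; 0 0 0 20 0; 0 0 0 15 0; 0 0 0 13 0; 0 0 0 0 0; 0.4 0 0 0 0")

```text
clock: 3.2
tcp_pos: [0.4754, 0.0203, 0.0857]
orientation: [3.109, 0.449, 0.001]
contact_force: [-0.1, 0.2, 1.0]
grip_width: 0.0699
```

Emit:
carry_out(motion="0.6 0 0 0 0; 0.75 0 0 0 0; 0.85 0 0 0 0; 1 0 0 0 0; 1 0 0 0 0; 1 0 0 0 0; 1 0 0 0 0; 1 0 0 0 0", newtons=60)

```text
clock: 4.2
tcp_pos: [0.4752, 0.0207, 0.0858]
orientation: [-3.109, -0.449, -0.001]
contact_force: [-1.3, 2.2, 5.9]
grip_width: 0.0205
```

Run:
```python
from h import *
delta([.475,.0245,.085],np.radians(-163.2+90))
im=grab_frame("side"); crop(im,"side",210,110,130,110,6,"s2c.png")
```

```text
tcp [0.4752 0.0207 0.0858] zax [ 0.001  0.    -1.   ] yax [ 0.283 -0.959 -0.   ] F [-1.3  2.2  5.9] w 0.0205 t 4.2
twist -0.006 shift(no twist) [ 0.8 -3.7  0.8] shift after twist [ 0.9 -3.7  0.8]
```

View pics/s2c.png

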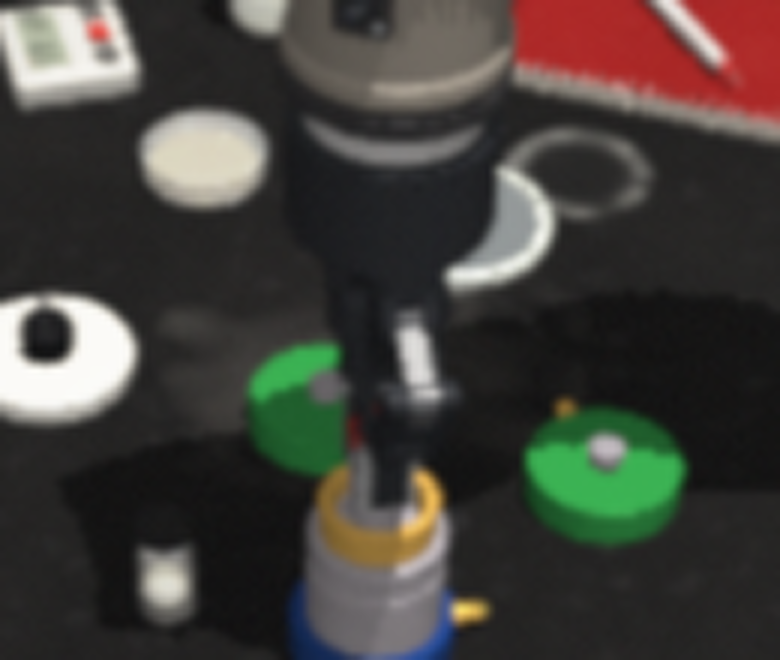

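Emit:
carry_out(motion="1 0 0 -8 0; 1 0 0 -15 0; 1 0 0 -20 0; 1 0 0 -20 0; 1 0 0 -20 0; 1 0 0 -12 0; 1 0 0 0 0; 1 0 0 0 0")

```text
clock: 5.25
tcp_pos: [0.4745, 0.0201, 0.1798]
orientation: [3.109, 0.449, -0.002]
contact_force: [-0.7, 0.1, -1.8]
grip_width: 0.0207
```

Run:
```python
from h import *
delta([.4808,.264,.175])
for i in range(2):
    im=grab_frame("side"); delta([.4808,.2637,.175])
o=r.get_obs(); p=o['tcp_pos']; x,y=p[:2]; dz=p[2]-.0858+.03
g=(0,255,0); m=(255,0,255)
crop(im,"side",210,80,130,110,6,"s3c.png",[(x,y,dz+.034,.016,g),(x,y,dz+.04,.016,g),(x,y,dz,.004,m),(x,y,dz+.086,.011,m)])
im=grab_frame("top"); crop(im,"top",190,150,130,110,6,"t3c.png")
```

```text
tcp [0.4745 0.0201 0.1798] zax [-0.001 -0.    -1.   ] yax [ 0.283 -0.959 -0.   ] F [-0.7  0.1 -1.8] w 0.0207 t 5.25
twist 0 shift(no twist) [  75.  -232.2    4.7] shift after twist [  75.  -232.2    4.7]
tcp [0.4744 0.0201 0.1796] zax [-0.001 -0.    -1.   ] yax [ 0.283 -0.959 -0.   ] F [-0.5  0.1 -1.4] w 0.0207 t 5.3
twist 0 shift(no twist) [  75.  -231.8    4.5] shift after twist [  75.  -231.8    4.5]
tcp [0.4744 0.0202 0.1796] zax [-0.002 -0.    -1.   ] yax [ 0.283 -0.959 -0.   ] F [ 0.2  1.  -1.3] w 0.0207 t 5.35
twist 0 shift(no twist) [  75.  -231.8    4.5] shift after twist [  75.  -231.8    4.5]
```

View pics/s3c.png

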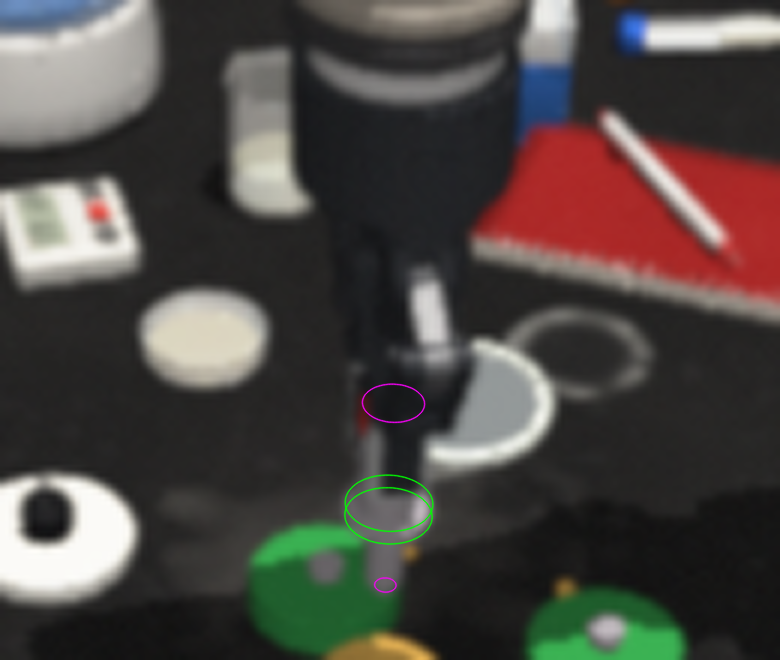

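Emit:
carry_out(motion="1 10 -30 0 0; 1 15 -46 0 0; 1 15 -46 0 0; 1 15 -46 0 0; 1 12 -38 0 0; 1 8 -26 0 0; 1 0 0 0 0; 1 0 0 0 0")

```text
clock: 6.4
tcp_pos: [0.4812, 0.263, 0.1796]
orientation: [3.108, 0.448, -0.002]
contact_force: [0.0, -0.4, -1.3]
grip_width: 0.0207
```

Run:
```python
from h import *
im=grab_frame("side"); delta([.4808,.2637,.067])
o=r.get_obs(); p=o['tcp_pos']; x,y=p[:2]; dz=p[2]-.0858+.03
g=(0,255,0); m=(255,0,255)
crop(im,"side",200,190,130,110,6,"s4c.png",[(x,y,dz+.034,.016,g),(x,y,dz,.004,m),(.4808,.2637,.046,.011,m)])
im=grab_frame("top"); crop(im,"top",90,150,130,110,6,"t4c.png")
```

```text
tcp [0.4814 0.2626 0.1798] zax [-0.001 -0.001 -1.   ] yax [ 0.282 -0.96   0.001] F [ 0.1 -0.2 -0.4] w 0.0208 t 6.45
twist 0 shift(no twist) [-1.000e-01 -1.300e+00  1.128e+02] shift after twist [-1.000e-01 -1.300e+00  1.128e+02]
```

View pics/s4c.png

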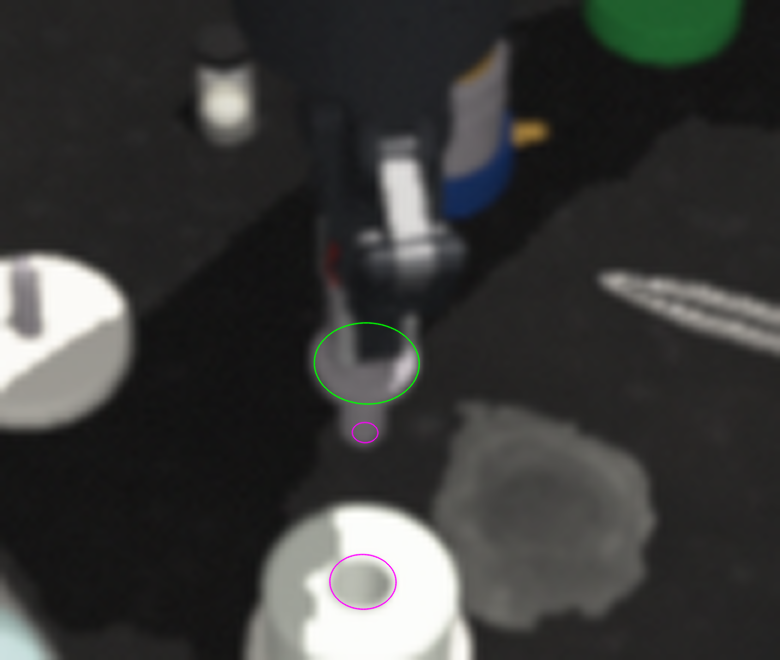

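Emit:
carry_out(motion="1 0 -1 15 0; 1 0 0 25 0; 1 0 0 25 0; 1 0 0 12 0; 1 0 0 8 0; 1 0 0 8 0; 1 0 0 8 0; 1 0 0 0 0")

```text
clock: 7.5
tcp_pos: [0.4808, 0.2648, 0.0789]
orientation: [3.109, 0.449, -0.001]
contact_force: [-0.3, -0.2, -1.4]
grip_width: 0.0207
```

Run:
```python
from h import *
delta([.4808,.2637,.067])
```

```text
tcp [0.4808 0.2648 0.0789] zax [-0.001 -0.    -1.   ] yax [ 0.283 -0.959  0.   ] F [-0.3 -0.2 -1.4] w 0.0207 t 7.5
twist 0 shift(no twist) [-0.3  1.  11.9] shift after twist [-0.3  1.  11.9]
```

In the hole with no side force. Lowering the last 12 mm slowly.

Emit:
carry_out(motion="1 0 0 4 0; 1 0 0 3 0; 1 0 0 2 0; 1 0 0 1 0; 1 0 0 1 0; 1 0 0 1 0; 1 0 0 0 0; 1 0 0 0 0")

```text
clock: 8.5
tcp_pos: [0.4812, 0.2651, 0.0678]
orientation: [3.109, 0.449, 0.001]
contact_force: [-1.9, -0.9, 5.5]
grip_width: 0.0205
```

Emit:
carry_out(motion="0.7 0 0 0 0; 0.65 0 0 0 0; 0.5 0 0 0 0; 0.4 0 0 0 0; 0.4 0 0 0 0; 0.4 0 0 -15 0; 0.3 0 0 -30 0; 0.2 0 0 -40 0")

```text
clock: 9.5
tcp_pos: [0.4806, 0.2648, 0.1535]
orientation: [3.109, 0.449, -0.002]
contact_force: [1.2, 0.2, 0.4]
grip_width: 0.0682
```

Emit:
carry_out(motion="0 0 0 -25 0; 0 -10 30 0 0; 0 -15 46 0 0; 0 -15 46 0 0; 0 -15 46 0 0; 0 -12 38 0 0; 0 -7 25 0 0; 0 0 0 0 0")

```text
clock: 10.5
tcp_pos: [0.4755, 0.0205, 0.1782]
orientation: [3.109, 0.443, 0.001]
contact_force: [0.3, -0.3, 0.4]
grip_width: 0.0855
```

Run:
```python
from h import *
b=(.4808,.2642);g=(0,200,0);m=(255,0,255)
im=grab_frame("side"); delta([.475,.0235,.064])
crop(im,"side",195,130,130,200,3,"s5c.png",[(*b,.132-.012-.022,.011,m),(*b,.046,.016,g),(*b,.052,.016,g)])
im=grab_frame("top"); crop(im,"top",90,150,200,110,4,"t5c.png",[(*b,.098,.011,m),(*b,.052,.016,g)])
```

```text
tcp [0.4756 0.0222 0.1782] zax [ 0.001  0.    -1.   ] yax [ 0.281 -0.96   0.   ] F [ 0.7  1.  -0.3] w 0.0852 t 10.55
twist 0 shift(no twist) [ -0.4  -1.4 114.2] shift after twist [ -0.4  -1.4 114.2]
```

View pics/s5c.png

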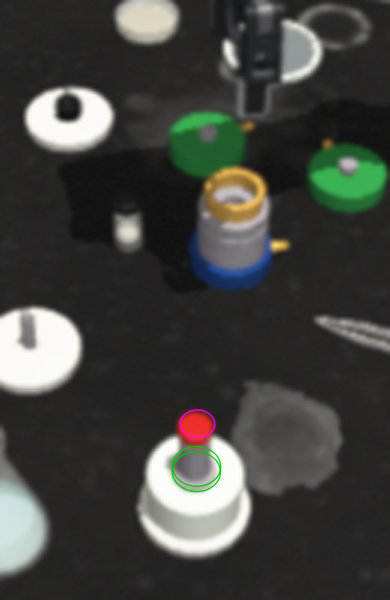

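View pics/t5c.png

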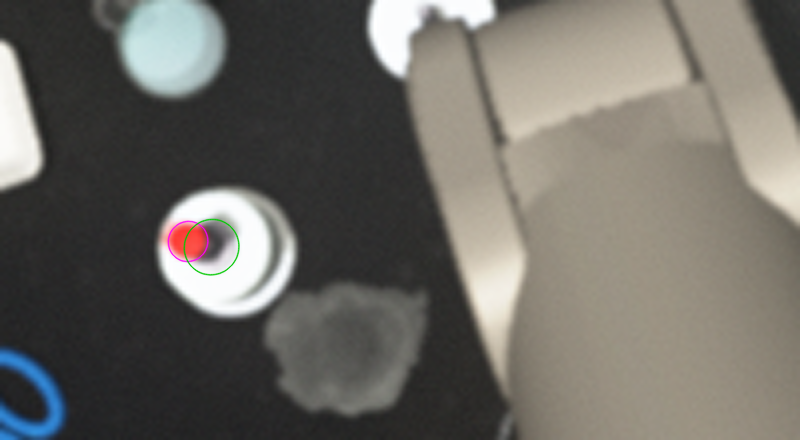

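Plunger is home: the cap matches the model at z = 98 mm in both views (side (197,426), top (188,241)). Next is the ring; I'm measuring it now.

Run:
```python
from h import *
im=grab_frame("side"); i=im.astype(int)
Y=(i[:,:,0]-i[:,:,2]>45)&(i[:,:,1]-i[:,:,2]>20)
k,l,st,c=cv2.connectedComponentsWithStats(Y.astype(np.uint8)); print(st[:6])
ring=lambda x,y:[[(x,y,.064,.023),(x,y,.080,.023)]]
j=[q for q in range(1,k) if st[q][4]>60 and abs(c[q][0]-273)<15 and abs(c[q][1]-195)<20][0]
ys,xs=np.nonzero(l==j)
q,ai,am=fit("side",Y,(xs[0],ys[0]),ring,.475,.0235); print(q,ai,am)
g=(0,200,0);m=(255,0,255)
crop(im,"side",230,165,80,65,9,"s6c.png",[(*q,.064,.023,g),(*q,.080,.023,g),(.475,.024,.064,.027,m),(.475,.024,.018,.033,m),(.475,.024,.0,.033,m)])
delta([*q,.0645])
```

```text
[[     0      0    512    384 194096]
 [    49     12     15     20     39]
 [    47     34      1      1      1]
 [   214     46      9     11     52]
 [   203     56      9      7     53]
 [     0     58     30      3     60]]
[0.4743661  0.02199823] 315 319.875
tcp [0.4756 0.0238 0.1779] zax [ 0.001  0.001 -1.   ] yax [ 0.284 -0.959 -0.   ] F [-0.7 -0.1 -0.3] w 0.0847 t 10.65
twist 0 shift(no twist) [ -1.8   1.4 113.4] shift after twist [ -1.8   1.4 113.4]
```

View pics/s6c.png

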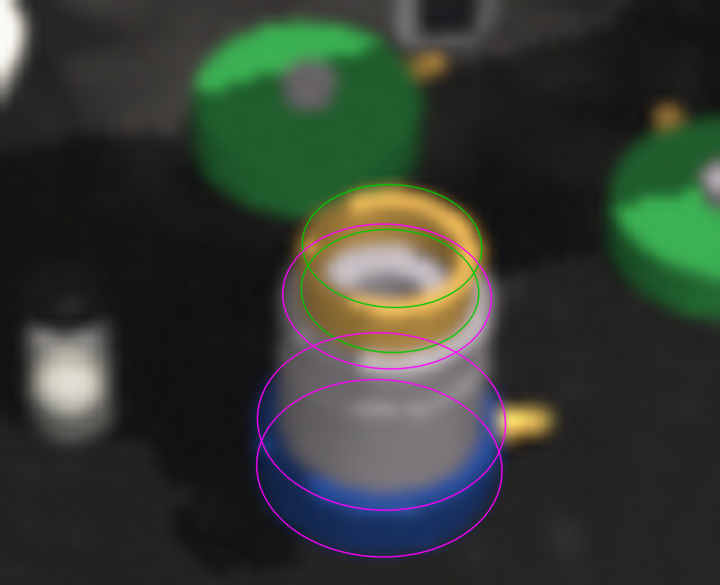

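Emit:
carry_out(motion="0 -1.8 1.4 20 0; 0 0 0 25 0; 0 0 0 25 0; 0 0 0 20 0; 0 0 0 15 0; 0 0 0 8 0; 0 0 0 0 0; 0 0 0 0 0", newtons=40)

```text
clock: 11.65
tcp_pos: [0.4746, 0.0208, 0.0649]
orientation: [3.109, 0.449, 0.002]
contact_force: [0.0, -0.2, 0.4]
grip_width: 0.0853
```

Run:
```python
from h import *
delta([.4744,.022,.0645])
```

```text
tcp [0.4746 0.0208 0.0649] zax [ 0.001  0.    -1.   ] yax [ 0.283 -0.959  0.   ] F [ 0.  -0.2  0.4] w 0.0853 t 11.65
twist 0 shift(no twist) [ 0.1 -1.2  0.4] shift after twist [ 0.1 -1.2  0.4]
```

Emit:
carry_out(motion="0.2 0 -1 0 0; 0.4 0 0 0 0; 0.45 0 0 0 0; 0.5 0 0 0 0; 0.6 0 0 0 0; 0.8 0 0 0 0; 0.8 0 0 0 0; 0.8 0 0 0 0")

```text
clock: 12.65
tcp_pos: [0.4741, 0.0216, 0.0651]
orientation: [3.109, 0.448, 0.001]
contact_force: [-3.0, 0.3, 8.0]
grip_width: 0.0463
```

Run:
```python
from h import *
delta([.4744,.022,.0645])
im=grab_frame("side"); crop(im,"side",230,125,80,85,7,"s7c.png")
```

```text
tcp [0.4741 0.0216 0.0651] zax [ 0.001 -0.    -1.   ] yax [ 0.283 -0.959  0.   ] F [-3.   0.3  8. ] w 0.0463 t 12.65
twist 0 shift(no twist) [ 0.4 -0.3  0.6] shift after twist [ 0.4 -0.3  0.6]
```

View pics/s7c.png

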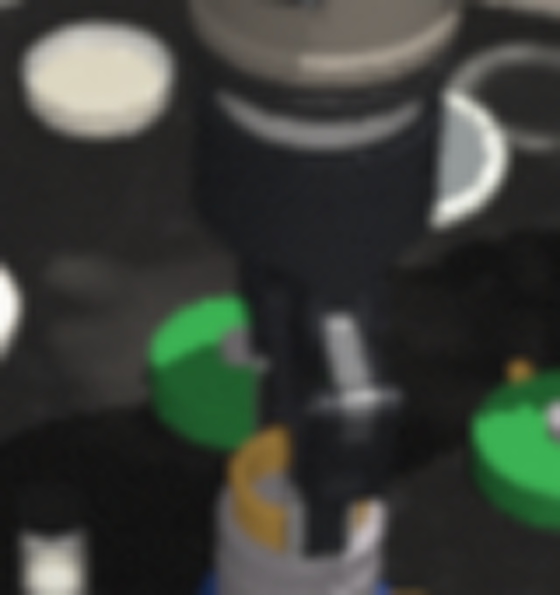

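Emit:
carry_out(motion="0.8 0 0 -3 0; 0.8 0 0 -7 0; 0.8 0 0 -15 0; 0.8 0 0 -20 0; 0.8 0 0 -25 0; 0.8 0 0 -25 0; 0.8 0 0 -10 0; 0.8 0 0 0 0")

```text
clock: 13.7
tcp_pos: [0.4741, 0.0215, 0.17]
orientation: [3.109, 0.449, 0.002]
contact_force: [0.1, -0.6, -0.9]
grip_width: 0.0459
```

Run:
```python
from h import *
im=grab_frame("side"); delta([.632,-.1275,.12])
x,y,z=r.get_obs()['tcp_pos']
crop(im,"side",210,85,120,125,5,"s8c.png",[(x,y,z-.001,.023,(0,255,0)),(x,y,z+.015,.023,(0,255,0))])
```

```text
tcp [0.4736 0.0215 0.1691] zax [-0. -0. -1.] yax [ 0.283 -0.959  0.   ] F [ 0.6  0.5 -1. ] w 0.0464 t 13.75
twist 0 shift(no twist) [109.9 187.7  49.2] shift after twist [109.9 187.7  49.2]
```

View pics/s8c.png

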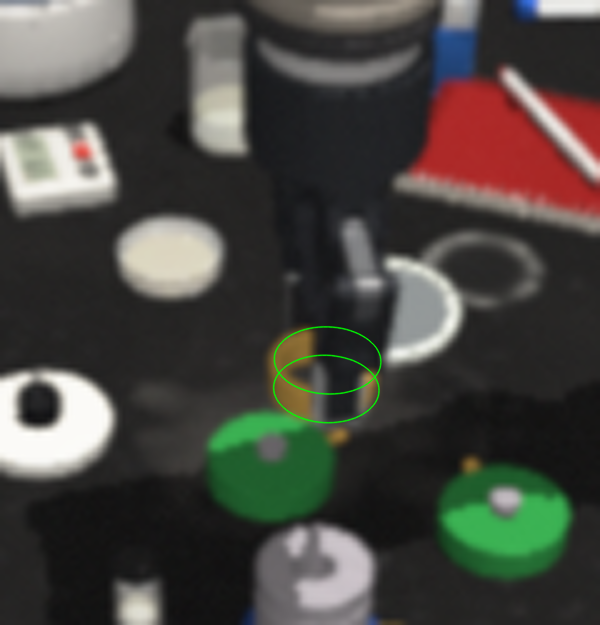

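Emit:
carry_out(motion="0.8 10 17 0 0; 0.8 20 34 0 0; 0.8 25 43 0 0; 0.8 25 43 0 0; 0.8 18 31 0 0; 0.8 11 19 0 0; 0.8 0 0 0 0; 0.8 0 0 0 0")

```text
clock: 14.75
tcp_pos: [0.6306, -0.1267, 0.1683]
orientation: [-3.108, -0.449, 0.003]
contact_force: [-0.8, -0.2, -1.3]
grip_width: 0.0465
```

Run:
```python
from h import *
im=grab_frame("side"); delta([.632,-.1275,.013])
x,y,z=r.get_obs()['tcp_pos']
crop(im,"side",160,60,120,125,5,"s9c.png",[(x,y,z-.001,.023,(0,255,0)),(x,y,z+.015,.023,(0,255,0)),(.632,-.1275,.034,.006,(255,0,255))])
```

```text
tcp [ 0.6306 -0.1263  0.1686] zax [-0.001  0.001 -1.   ] yax [ 0.284 -0.959 -0.001] F [-0.7  0.4 -1. ] w 0.046 t 14.8
twist 0 shift(no twist) [  1.2   1.7 155.6] shift after twist [  1.2   1.7 155.6]
```

View pics/s9c.png

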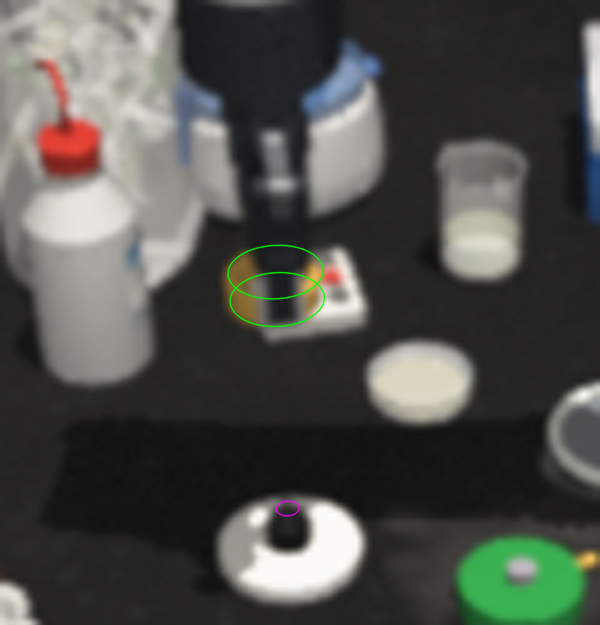

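Emit:
carry_out(motion="0.8 0.5 1.5 20 0; 0.8 0 0 30 0; 0.8 0 0 30 0; 0.8 0 0 25 0; 0.8 0 0 14 0; 0.8 0 0 10 0; 0.8 0 0 8 0; 0.8 0 0 0 0")

```text
clock: 15.8
tcp_pos: [0.6321, -0.1282, 0.0322]
orientation: [-3.109, -0.449, 0.0]
contact_force: [0.5, 0.7, -1.1]
grip_width: 0.0464
```

Emit:
carry_out(motion="0.8 0 0 5 0; 0.8 0 0 5 0; 0.8 0 0 4 0; 0.8 0 0 2 0; 0.8 0 0 1 0; 0.8 0 0 1 0; 0.8 0 0 1 0; 0.8 0 0 0 0")

```text
clock: 16.8
tcp_pos: [0.6322, -0.1283, 0.0133]
orientation: [3.109, 0.449, 0.0]
contact_force: [-0.7, 0.3, -0.6]
grip_width: 0.0464
```

Emit:
carry_out(motion="0.8 0 0 0.6 0; 0.8 0 0 0.6 0; 0.8 0 0 0.6 0; 0.8 0 0 0 0; 0.8 0 0 0 0; 0.8 0 0 0 0; 0.8 0 0 0 0; 0.8 0 0 0 0")

```text
clock: 17.8
tcp_pos: [0.6323, -0.1283, 0.0131]
orientation: [3.109, 0.449, 0.0]
contact_force: [-4.9, 0.6, 12.3]
grip_width: 0.0462
```

Contact at the expected height (13 mm, 12 N). Releasing.

Emit:
carry_out(motion="0.8 0 0 -0.8 0; 0.42 0 0 0 0; 0.35 0 0 0 0; 0.2 0 0 0 0; 0 0 0 0 0; 0 0 0 0 0; 0 0 0 -15 0; 0 0 0 -30 0")

```text
clock: 18.8
tcp_pos: [0.6313, -0.1281, 0.0575]
orientation: [-3.109, -0.449, 0.003]
contact_force: [1.0, 0.5, 0.0]
grip_width: 0.0857
```

Emit:
carry_out(motion="0 0 0 -40 0; 0 -10 -17 -40 0; 0 -20 -34 -30 0; 0 -25 -43 0 0; 0 -25 -43 0 0; 0 -18 -31 0 0; 0 -11 -19 0 0; 0 0 0 0 0")

```text
clock: 19.8
tcp_pos: [0.4745, 0.021, 0.168]
orientation: [3.109, 0.452, 0.002]
contact_force: [0.6, -1.0, 0.2]
grip_width: 0.0857
```

Run:
```python
from h import *
grab_frame("top")
im=grab_frame("side"); i=im.astype(int); delta([.475,.024,.030])
g=(0,200,0);m=(255,0,255);st=(.632,-.1275)
crop(im,"side",190,130,125,110,6,"s10.png",[(*st,.012,.023,g),(*st,.028,.023,g),(.475,.024,.064,.027,m),(.475,.024,.064,.010,m),(.475,.024,.0,.033,m)])
im=grab_frame("top"); crop(im,"top",250,110,100,80,7,"t10.png",[(*st,.028,.023,g)])
```

```text
tcp [0.4758 0.0195 0.1678] zax [ 0.001 -0.    -1.   ] yax [ 0.282 -0.959  0.001] F [ 1.2 -0.4 -0.3] w 0.0857 t 19.9
twist 0 shift(no twist) [  0.3  -4.6 137.8] shift after twist [  0.3  -4.6 137.8]
```

View pics/s10.png

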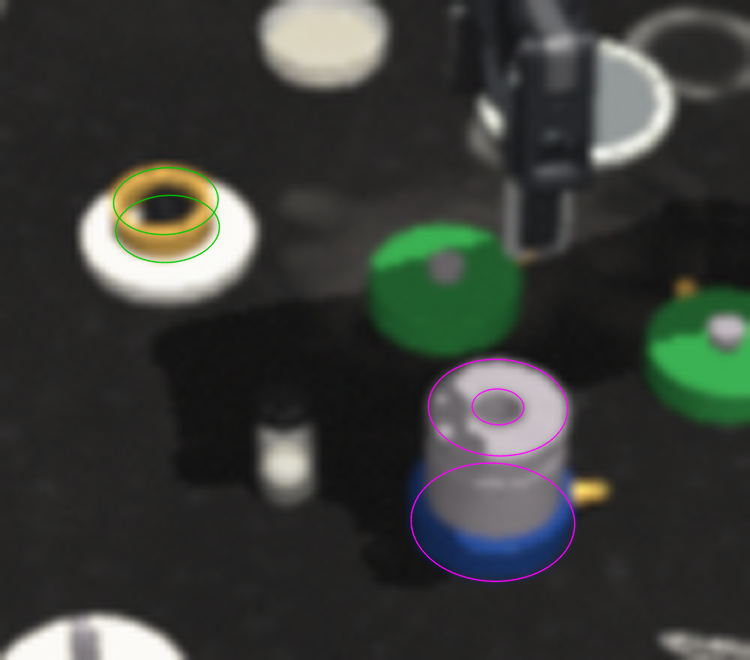

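View pics/t10.png

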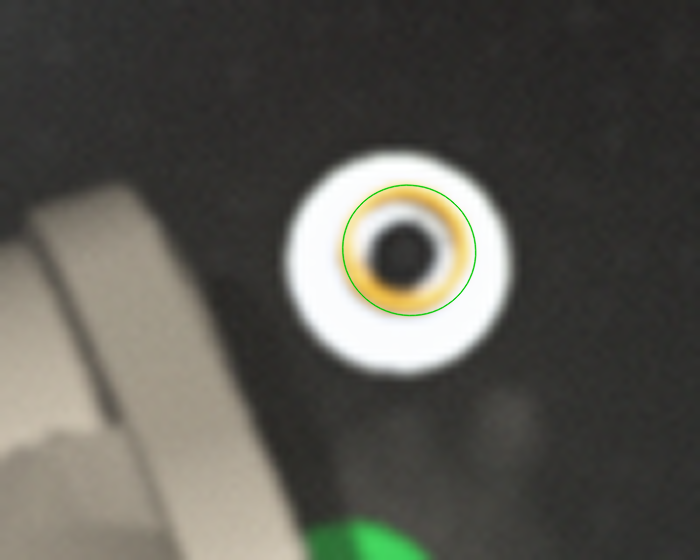

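Ring lies flat on the foot round the post. Next, the sleeve at (0.475, 0.024).

Emit:
carry_out(motion="0 0 -3.5 20 0; 0 0 0 30 0; 0 0 0 30 0; 0 0 0 25 0; 0 0 0 20 0; 0 0 0 15 0; 0 0 0 0 0; 0 0 0 0 0", newtons=90)

```text
clock: 20.95
tcp_pos: [0.4744, 0.0235, 0.0278]
orientation: [3.109, 0.448, 0.001]
contact_force: [0.4, -0.1, -0.4]
grip_width: 0.0856
```

Run:
```python
from h import *
delta([.475,.0238,.027])
```

```text
tcp [0.4744 0.0235 0.0278] zax [ 0.001  0.    -1.   ] yax [ 0.283 -0.959  0.   ] F [ 0.4 -0.1 -0.4] w 0.0856 t 20.95
twist 0 shift(no twist) [ 0.6 -0.1  0.8] shift after twist [ 0.6 -0.1  0.8]
```

Emit:
carry_out(motion="0.15 0.5 0 0 0; 0.25 0 0 0 0; 0.33 0 0 0 0; 0.4 0 0 0 0; 0.6 0 0 0 0; 0.8 0 0 0 0; 0.8 0 0 0 0; 0.8 0 0 0 0")

```text
clock: 21.95
tcp_pos: [0.4744, 0.0238, 0.0282]
orientation: [3.109, 0.45, 0.001]
contact_force: [-3.2, 0.8, 12.0]
grip_width: 0.0532
```

Emit:
carry_out(motion="0.8 0 0 -3 0; 0.8 0 0 -5 0; 0.8 0 0 -8 0; 0.8 0 0 -15 0; 0.8 0 0 -25 0; 0.8 0 0 -30 0; 0.8 0 0 -15 0; 0.8 0 0 0 0")

```text
clock: 22.95
tcp_pos: [0.4749, 0.0238, 0.1294]
orientation: [3.109, 0.449, 0.004]
contact_force: [0.2, 0.1, -4.9]
grip_width: 0.0532
```

Run:
```python
from h import *
im=grab_frame("side"); delta([.6185,.1395,.13])
x,y,z=r.get_obs()['tcp_pos']
crop(im,"side",200,90,120,125,5,"s11.png",[(x,y,z-.010,.027,(0,255,0)),(x,y,z+.036,.027,(0,255,0)),(.475,.024,0,.033,(255,0,255)),(.475,.024,.018,.033,(255,0,255))])
```

```text
tcp [0.4741 0.0236 0.1284] zax [ 0. -0. -1.] yax [ 0.283 -0.959  0.   ] F [ 0.5  0.  -4.5] w 0.0532 t 23.0
twist 0 shift(no twist) [171.3 -70.4  -1.6] shift after twist [171.3 -70.4  -1.6]
```

View pics/s11.png

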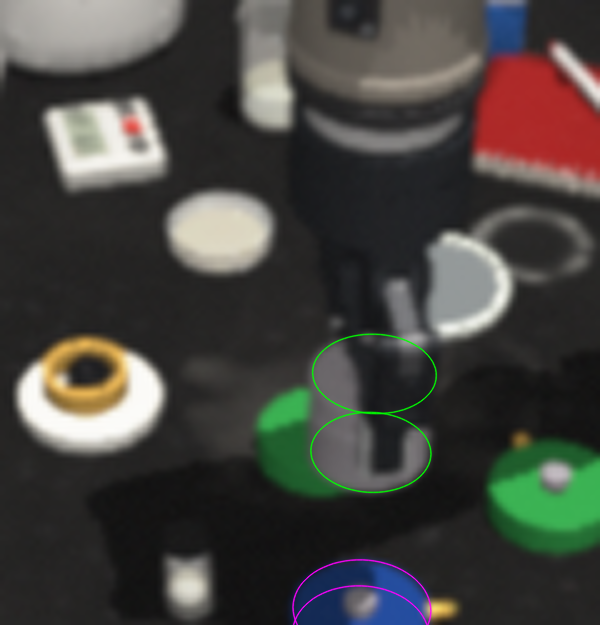

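Emit:
carry_out(motion="0.8 14 -6 0 0; 0.8 28 -11 0 0; 0.8 40 -16 0 0; 0.8 40 -17 0 0; 0.8 29 -12 0 0; 0.8 20 -8 0 0; 0.8 0 0 0 0; 0.8 0 0 0 0")

```text
clock: 24.0
tcp_pos: [0.6176, 0.1391, 0.1269]
orientation: [3.109, 0.449, -0.004]
contact_force: [0.1, -1.7, -5.7]
grip_width: 0.0529
```

Run:
```python
from h import *
im=grab_frame("side"); delta([.6185,.1395,.022])
x,y,z=r.get_obs()['tcp_pos']
crop(im,"side",140,150,120,125,5,"s12.png",[(x,y,z-.010,.027,(0,255,0)),(x,y,z-.010,.010,(0,255,0)),(x,y,z+.036,.027,(0,255,0)),(.6185,.1395,.05,.003,(255,0,255)),(.6185,.1395,.012,.038,(255,0,255))])
```

```text
tcp [0.6176 0.1388 0.1272] zax [-0.002 -0.001 -1.   ] yax [ 0.283 -0.959  0.   ] F [ 0.5 -0.1 -4. ] w 0.0529 t 24.05
twist 0 shift(no twist) [  1.3  -0.5 105.2] shift after twist [  1.3  -0.5 105.2]
```

View pics/s12.png

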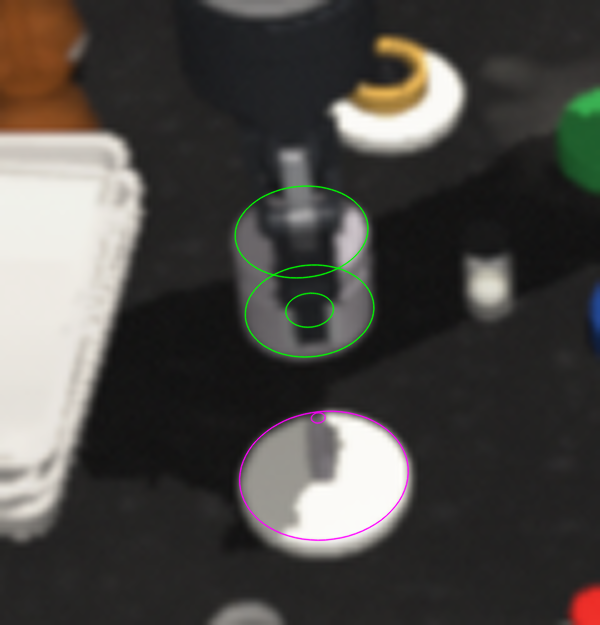

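Emit:
carry_out(motion="0.8 0.8 0 15 0; 0.8 0 0 20 0; 0.8 0 0 20 0; 0.8 0 0 12 0; 0.8 0 0 7 0; 0.8 0 0 6 0; 0.8 0 0 4 0; 0.8 0 0 0 0")

```text
clock: 25.05
tcp_pos: [0.6192, 0.1395, 0.0443]
orientation: [3.109, 0.449, 0.0]
contact_force: [0.9, -0.0, -4.9]
grip_width: 0.0527
```

Emit:
carry_out(motion="0.8 0 0 6 0; 0.8 0 0 5 0; 0.8 0 0 4 0; 0.8 0 0 2 0; 0.8 0 0 1.5 0; 0.8 0 0 1 0; 0.8 0 0 1 0; 0.8 0 0 0 0")

```text
clock: 26.05
tcp_pos: [0.6192, 0.1395, 0.0238]
orientation: [3.109, 0.449, -0.0]
contact_force: [-0.0, 0.5, -3.9]
grip_width: 0.0525
```

Emit:
carry_out(motion="0.8 0 0 0.7 0; 0.8 0 0 0.7 0; 0.8 0 0 0.6 0; 0.8 0 0 0 0; 0.8 0 0 0 0; 0.8 0 0 0 0; 0.8 0 0 0 0; 0.8 0 0 0 0")

```text
clock: 27.05
tcp_pos: [0.6192, 0.1395, 0.0223]
orientation: [3.109, 0.449, 0.0]
contact_force: [-4.1, -1.8, 6.0]
grip_width: 0.0527
```

Contact at the expected height. Releasing.

Emit:
carry_out(motion="0.8 0 0 0 0; 0.35 0 0 0 0; 0.25 0 0 0 0; 0.1 0 0 0 0; 0 0 0 0 0; 0 0 0 0 0; 0 0 0 -15 0; 0 0 0 -30 0")

```text
clock: 28.05
tcp_pos: [0.6184, 0.1393, 0.067]
orientation: [3.109, 0.449, -0.003]
contact_force: [-0.5, -0.4, 1.3]
grip_width: 0.0855
```

Emit:
carry_out(motion="0 0 0 -40 0; 0 -14 6 -20 0; 0 -28 11 0 0; 0 -40 16 0 0; 0 -40 17 0 0; 0 -29 12 0 0; 0 -20 8 0 0; 0 0 0 0 0")

```text
clock: 29.05
tcp_pos: [0.4743, 0.0229, 0.1277]
orientation: [3.109, 0.446, 0.001]
contact_force: [0.9, 0.6, -0.0]
grip_width: 0.0854
```

Run:
```python
from h import *
g=(0,200,0);m=(255,0,255);sl=(.6185,.1395); k=(.475,.024)
im=grab_frame("top"); crop(im,"top",170,110,110,130,4,"t13.png",[(*sl,.058,.027,g)])
im=grab_frame("side"); delta([.475,.024,.0])
crop(im,"side",160,160,150,120,5,"s13.png",[(*sl,.012,.027,g),(*sl,.058,.027,g),(*k,.018,.033,m),(*k,0,.033,m),(*k,.026,.0075,m)])
i=im.astype(int); B=((i[:,:,2]-i[:,:,0]>40)).astype(np.uint8); kk,l,st,c=cv2.connectedComponentsWithStats(B)
for q in range(1,kk):
    if st[q][4]>100 and abs(c[q][0]-272)<25: print(st[q],c[q])
```

```text
tcp [0.476  0.0245 0.1277] zax [ 0.002  0.    -1.   ] yax [ 0.283 -0.959  0.   ] F [ 1.   1.1 -0.2] w 0.0854 t 29.15
twist 0 shift(no twist) [ -1.4   0.2 127.7] shift after twist [ -1.4   0.2 127.7]
[259 202  27  25 513] [271.72904483 213.98830409]
```

View pics/s13.png

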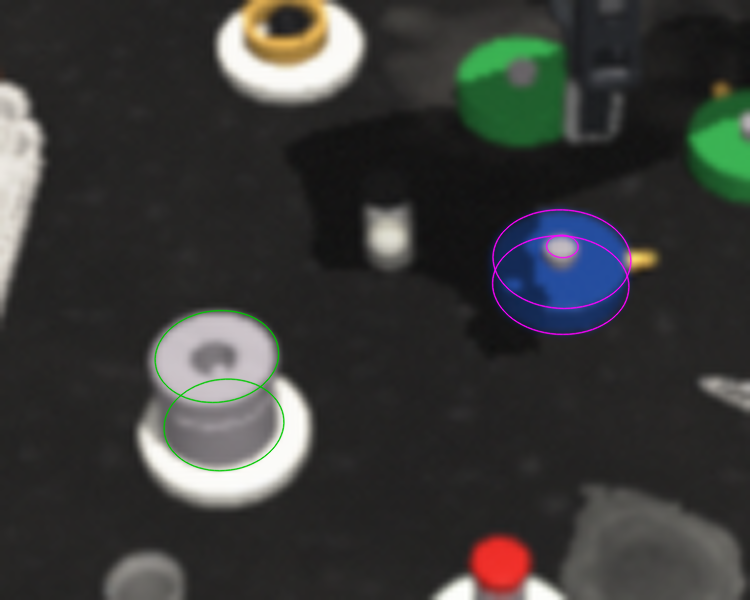

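View pics/t13.png

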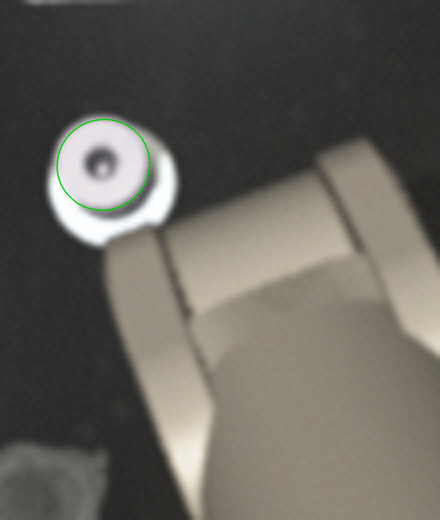

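Sleeve is standing on its foot. Next, the blue base.

Emit:
carry_out(motion="0 -1 0.2 20 0; 0 0 0 30 0; 0 0 0 30 0; 0 0 0 20 0; 0 0 0 15 0; 0 0 0 8 0; 0 0 0 4 0; 0 0 0 0 0")

```text
clock: 30.15
tcp_pos: [0.4744, 0.0236, 0.0]
orientation: [3.109, 0.449, 0.001]
contact_force: [0.3, 0.6, -0.9]
grip_width: 0.0853
```

Run:
```python
from h import *
im=grab_frame("side"); delta([.475,.024,.0],np.radians(-163.2+90)); crop(im,"side",220,140,120,100,6,"s14.png")
```

```text
tcp [4.745e-01 2.360e-02 2.000e-04] zax [ 0.001  0.    -1.   ] yax [ 0.283 -0.959  0.   ] F [-1.   0.  -0.3] w 0.0855 t 30.2
twist -0.006 shift(no twist) [ 0.6 -0.2  0.2] shift after twist [ 0.6 -0.2  0.2]
```

View pics/s14.png

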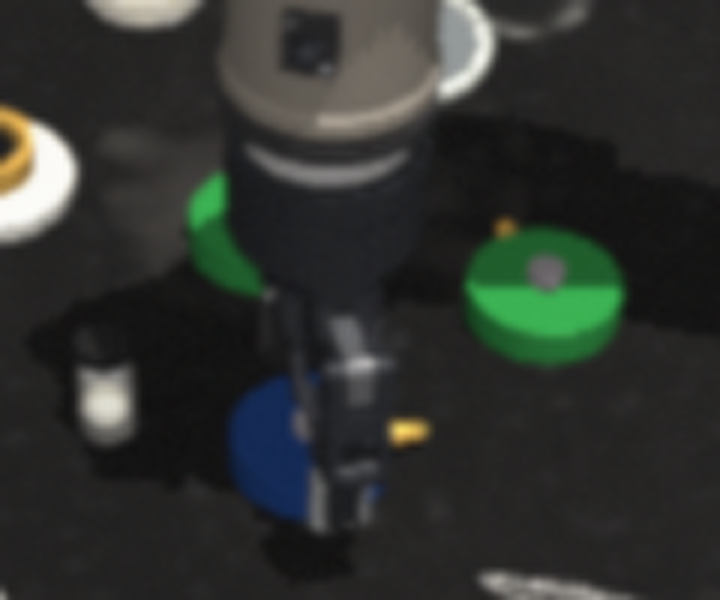

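Emit:
carry_out(motion="0.1 0.5 0 0 0; 0.17 0 0 0 0; 0.22 0 0 0 0; 0.3 0 0 0 0; 0.5 0 0 0 0; 0.6 0 0 0 0; 0.6 0 0 0 0; 0.6 0 0 0 0", newtons=100)

```text
clock: 31.2
tcp_pos: [0.4748, 0.0235, 0.0013]
orientation: [3.108, 0.448, 0.001]
contact_force: [-5.8, -1.2, 21.9]
grip_width: 0.0621
```

Emit:
carry_out(motion="0.6 0 0 -2 0; 0.6 0 0 -5 0; 0.6 0 0 -10 0; 0.6 0 0 -18 0; 0.6 0 0 -25 0; 0.6 0 0 -25 0; 0.6 0 0 -15 0; 0.6 0 0 0 0")

```text
clock: 32.2
tcp_pos: [0.4752, 0.0237, 0.1007]
orientation: [3.109, 0.449, 0.003]
contact_force: [0.1, -0.6, -3.6]
grip_width: 0.0616
```

Run:
```python
from h import *
im=grab_frame("side"); delta([.457,-.2505,.1])
x,y,z=r.get_obs()['tcp_pos'];m=(255,0,255)
crop(im,"side",220,110,120,110,6,"s15.png",[(x,y,z-.0003,.033,m),(x,y,z+.018,.033,m)])
```

```text
tcp [0.4745 0.0235 0.0998] zax [ 0. -0. -1.] yax [ 0.283 -0.959  0.   ] F [-0.4 -0.8 -3.3] w 0.0618 t 32.25
twist 0 shift(no twist) [-9.430e+01  2.579e+02 -1.000e-01] shift after twist [-9.430e+01  2.579e+02 -1.000e-01]
```

View pics/s15.png

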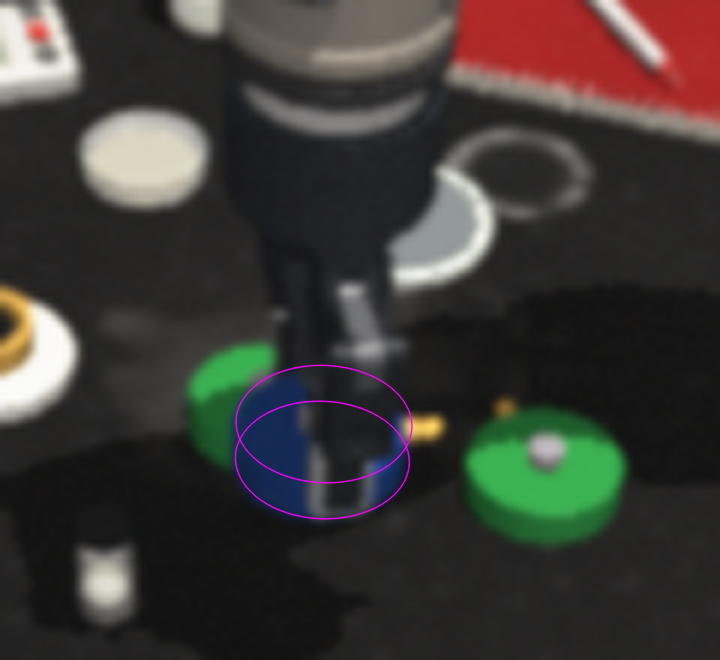

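Run:
```python
from h import *
o=r.get_obs();M=R.from_rotvec(o['orientation']).as_matrix()
for h in(0,.003,.0066,.010):
    for w in(-.033,-.040,-.047): print(h,w,((proj("side",o['tcp_pos']+M@[0,w,-h])[0]-[220,110]+.5)*6).round(0))
```

```text
0 -0.033 [341. 517.]
0 -0.04 [345. 530.]
0 -0.047 [349. 543.]
0.003 -0.033 [341. 511.]
0.003 -0.04 [345. 524.]
0.003 -0.047 [349. 537.]
0.0066 -0.033 [342. 504.]
0.0066 -0.04 [346. 517.]
0.0066 -0.047 [350. 530.]
0.01 -0.033 [342. 498.]
0.01 -0.04 [346. 511.]
0.01 -0.047 [350. 524.]
```

Emit:
carry_out(motion="0.6 -7 20 0 0; 0.6 -14 38 0 0; 0.6 -18 50 0 0; 0.6 -18 50 0 0; 0.6 -18 50 0 0; 0.6 -12 32 0 0; 0.6 -7 18 0 0; 0.6 0 0 0 0")

```text
clock: 33.25
tcp_pos: [0.4561, -0.2517, 0.0985]
orientation: [-3.109, -0.444, 0.003]
contact_force: [0.5, 0.7, -3.0]
grip_width: 0.0615
```

Run:
```python
from h import *
grab_frame("top")
im=grab_frame("side"); delta([.457,-.2505,.0053])
x,y,z=r.get_obs()['tcp_pos'];m=(255,0,255)
crop(im,"side",230,70,120,110,6,"s16.png",[(x,y,z-.0003,.033,m),(x,y,z+.018,.033,m),(.457,-.2505,.005,.033,(0,255,0))])
```

```text
tcp [ 0.4569 -0.2492  0.0989] zax [-0.001  0.001 -1.   ] yax [ 0.283 -0.959 -0.002] F [ 0.7  0.5 -3.6] w 0.062 t 33.35
twist 0 shift(no twist) [-0.2  1.4 93.6] shift after twist [-0.2  1.4 93.6]
```

View pics/s16.png

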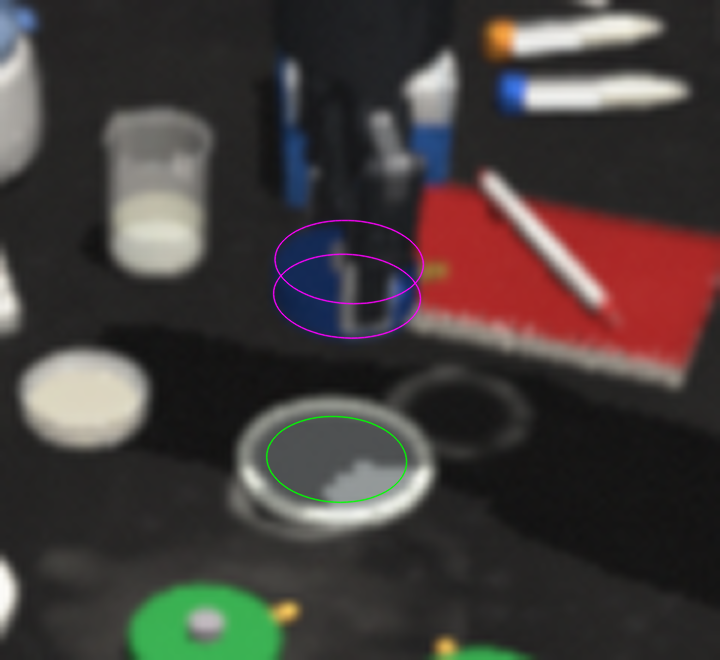

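Emit:
carry_out(motion="0.6 0 1 15 0; 0.6 0 0 20 0; 0.6 0 0 20 0; 0.6 0 0 12 0; 0.6 0 0 8 0; 0.6 0 0 5 0; 0.6 0 0 4 0; 0.6 0 0 2 0")

```text
clock: 34.35
tcp_pos: [0.4578, -0.2515, 0.0139]
orientation: [3.109, 0.449, 0.001]
contact_force: [-0.4, -0.3, -2.9]
grip_width: 0.0617
```

Run:
```python
from h import *
im=grab_frame("side"); delta([.457,-.2505,.0053])
crop(im,"side",230,80,120,100,6,"s17.png")
```

```text
tcp [ 0.4577 -0.2514  0.0137] zax [ 0. -0. -1.] yax [ 0.283 -0.959  0.   ] F [-0.3  0.3 -4.9] w 0.0616 t 34.4
twist 0 shift(no twist) [-0.5 -1.1  8.4] shift after twist [-0.5 -1.1  8.4]
```

View pics/s17.png

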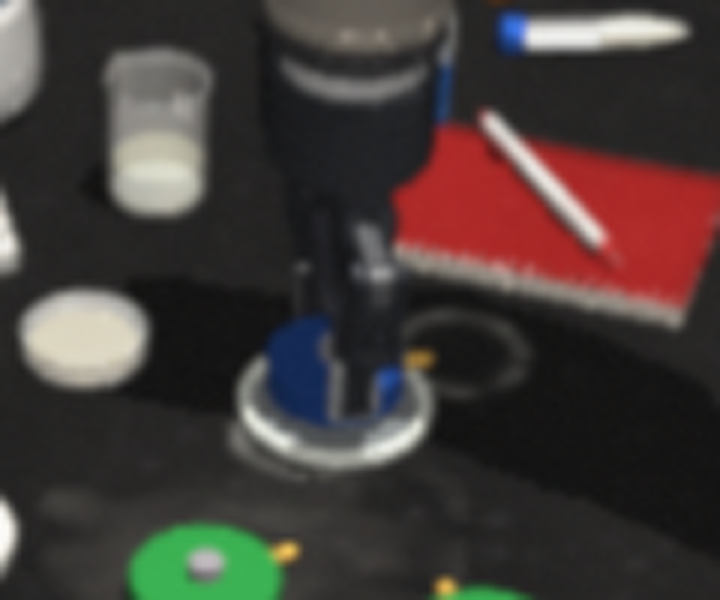

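Emit:
carry_out(motion="0.6 0 -0.5 2 0; 0.6 0 0 1.5 0; 0.6 0 0 1 0; 0.6 0 0 1 0; 0.6 0 0 0.7 0; 0.6 0 0 0 0; 0.6 0 0 0 0; 0.6 0 0 0 0")

```text
clock: 35.4
tcp_pos: [0.4575, -0.2509, 0.0076]
orientation: [3.109, 0.449, 0.0]
contact_force: [0.7, 0.4, -3.6]
grip_width: 0.0614
```

Emit:
carry_out(motion="0.6 0 0 0.7 0; 0.6 0 0 0.6 0; 0.6 0 0 0.6 0; 0.6 0 0 0 0; 0.6 0 0 0 0; 0.6 0 0 0 0; 0.6 0 0 0 0; 0.6 0 0 0 0")

```text
clock: 36.4
tcp_pos: [0.4575, -0.2509, 0.0065]
orientation: [3.109, 0.449, -0.0]
contact_force: [-3.7, 1.4, 8.5]
grip_width: 0.0616
```

Contact at the predicted height (predicted 6.3 mm, measured 6.5 mm). Releasing.

Emit:
carry_out(motion="0.25 0 0 0 0; 0.2 0 0 0 0; 0.15 0 0 0 0; 0.1 0 0 0 0; 0 0 0 0 0; 0 0 0 0 0; 0 0 0 0 0; 0 0 0 -10 0", newtons=40)

```text
clock: 37.4
tcp_pos: [0.4569, -0.2505, 0.0155]
orientation: [-3.108, -0.449, 0.002]
contact_force: [0.8, -0.1, 0.1]
grip_width: 0.0856
```

Emit:
carry_out(motion="0 0 0 -20 0; 0 0 0 -40 0; 0 0 0 -40 0; 0 0 0 -40 0; 0 -10 40 -20 0; 0 -10 50 0 0; 0 -5 50 0 0; 0 0 30 0 0")

```text
clock: 38.4
tcp_pos: [0.4809, -0.424, 0.1765]
orientation: [3.109, 0.444, 0.0]
contact_force: [-0.7, -0.8, -0.1]
grip_width: 0.0855
```

Run:
```python
from h import *
g=(0,200,0);m=(255,0,255)
delta([.457,-.2505,.2])
im=grab_frame("side"); cv2.imwrite("pics/sideF.png",im[:,:,::-1])
crop(im,"side",180,100,150,120,5,"s18.png",[(.4575,-.2509,.005,.033,g),(.4575,-.2509,.023,.033,g)])
im=grab_frame("top"); cv2.imwrite("pics/topF.png",im[:,:,::-1]); crop(im,"top",110,130,300,120,2.66 and 2.6,"t18.png",[(.4575,-.2509,.023,.033,g)])
```

```text
tcp [ 0.4809 -0.424   0.1765] zax [ 0.    -0.001 -1.   ] yax [ 0.28  -0.96   0.001] F [-0.7 -0.8 -0.1] w 0.0855 t 38.4
twist 0 shift(no twist) [  25.7 -173.2  -23.7] shift after twist [  25.7 -173.2  -23.7]
```

View pics/s18.png

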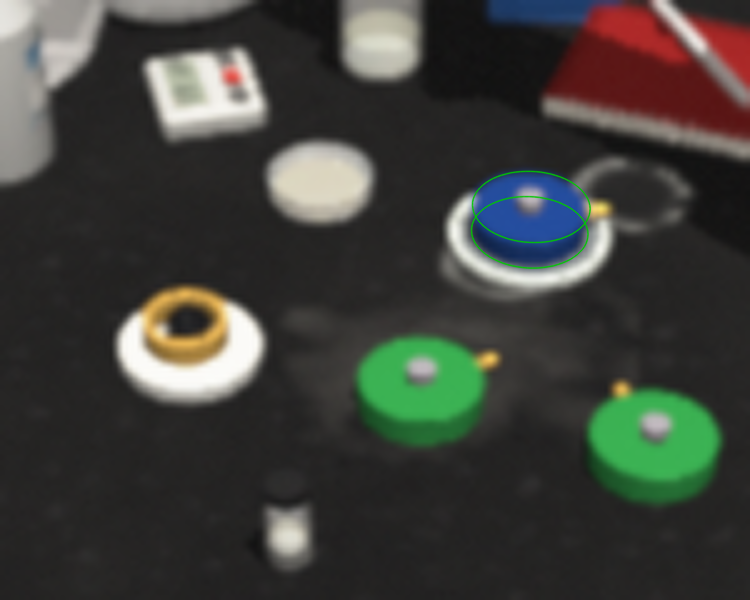

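View pics/topF.png

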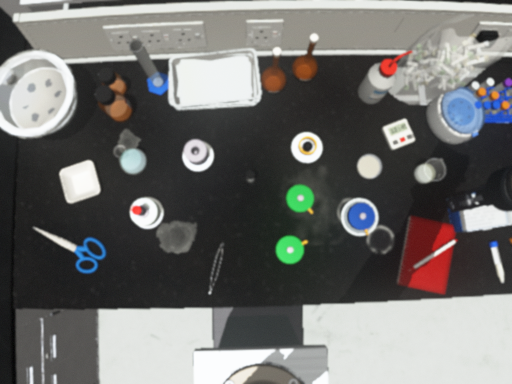

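View pics/sideF.png

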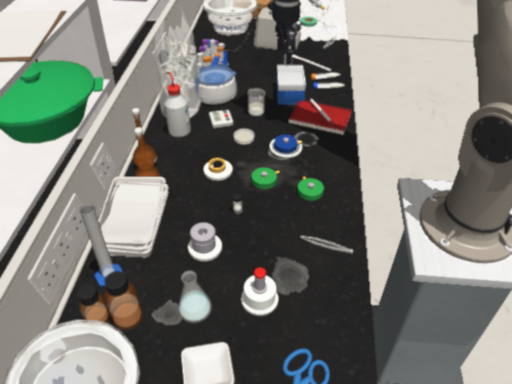

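All four parts are in place, and the vial (238,206 side) and flask (195,300 side) have not moved. I'll let the arm settle, then hand in.

Emit:
carry_out(motion="0 0 0 0 0; 0 0 0 0 0; 0 0 0 0 0; 0 0 0 0 0; 0 0 0 0 0; 0 0 0 0 0; 0 0 0 0 0; 0 0 0 0 0")

```text
clock: 39.5
tcp_pos: [0.4816, -0.421, 0.1757]
orientation: [-3.109, -0.449, 0.0]
contact_force: [-1.2, -0.3, 0.4]
grip_width: 0.0852
```

Run:
```python
from h import *
o=r.get_obs(); print(o['clock'],o['contact_force'].round(1),abs(o['qvel']).max())
a=cv2.imread("pics/sideF.png").astype(int); b=grab_frame("side")[:,:,::-1].astype(int); d=abs(a-b).max(2); print("changed px below row 100:",(d[100:]>40).sum())
print(r.hand_in())
```

```text
39.5 [-1.2 -0.3  0.4] 0.0023152260748796065
changed px below row 100: 0
the job is handed in; nothing more can be done
None
```

The die is stripped and every part is on its station. I handed it in at about 39.5 s of the 122 s allowed. I moved the parts in the order asked: plunger into the bored block, ring over the black post, sleeve over the steel post, blue base into the tray. Each was lowered to a light contact of about 5 to 12 N at the expected height, then released.

- **Placement:** After each release the part matched the position I predicted for it, to within a couple of mm. The plunger's collar is down on the block, the ring is flat on the foot round its post, the sleeve is on its foot, and the base is flat inside the rim.
- **Bystanders:** In the final views the vial and flask are standing where they began.
- **Final state:** The gripper was open and clear, with no contact force. A second side view about 1 s later showed nothing on the bench had changed.
- **Disagreements:** The two cameras differed by up to about 3 mm, so I averaged their positions, and this stayed within the play of every fit. The gripper read 62 mm while holding the 66 mm base, which I put down to the pads giving at their tips. The base sat centred in the grip and did not slip.

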